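Swap the blocks of two dry baths and load their bottles

ROBOT

A 6-joint arm with a two-finger parallel gripper is mounted at the origin on a cart in front of the work surface, level with it; the furniture and walls round the work are solid. World frame = base frame: x ahead of the robot, y to its left, z up, the work surface at z = 0. Lengths are in m, angles in rad, forces in N, time in s.
With the tool pointing down it reaches from about 0.25 to 0.725 m from the base axis. Payload 4 kg.
Tool frame: the origin (TCP) lies midway between the tips of the shut fingers; the grasp point (between the pads) lies 19 mm behind it; z points along the fingers, y is the line along which they close (so a half turn about z gives the same grasp; the last joint's range is limited). The gripper opens to 85 mm and grips with 20 to 120 N. Pads are 22 mm wide; open, the fingers measure 114 mm over their backs; the gripper's body (76 mm by 85 mm) begins 54 mm behind the grasp point. The pads swing forward as they close: fully open they stand 13 mm farther back than shut.
Start: joints at [1.192, 0.241, 0.005, 1.335, 0, 1.571], TCP at [0.185, 0.465, 0.231] pointing down, gripper open.
Joint ranges: [-2.72, 2.72], [-1.05, 1.87], [-1.09, 1.28], [-1.99, 2.15], [-1.42, 1.44], [-3.14, 3.14]. Speed limits (rad/s): [2.79, 2.79, 3.14, 3.14, 3.14, 3.14].

INTERFACE

Orientations are given as a unit quaternion [x, y, z, w].
In Python, from workcell import get_obs, camera, job_done, silhouettes gives the robot as it stands. The module is installed in compiled form; this text tells all that it offers.
- The arm moves only by the tool drive_tool, never from a script. Its argument "increments" is a list of rows, each a list of 3 entries, a list of its own where there are three numbers: the shift along the world's x, y, z in mm, then the turn, a rotation vector about the world's x, y, z in degrees, then the opening, from 0 (shut) to 1 (fully open). A call has 1 to 8 rows; each row shifts and turns the commanded pose from where the row before left it; what a row does not reach is not made up. A row lasts 1/12 s, in which the tool goes at most 41.7 mm and 7.16 degrees, less where a joint would pass 70% of its speed; a pose out of reach is approached as far as the arm can. A call is refused whole if a number of a shift passes 41.7 or a number of a turn 7.16, either way. A call with a gripper value outside its range is refused whole. The fingers move at their own pace and stop on an object; the grip force is fixed at half the most. Time passes only in rows, so rows that do not move let the fingers close. It gives the time, the measured TCP pose, the force, the opening and the grip force at its end, in the units of the state.
- get_obs(): the state, without advancing time (a new reading comes with each control period).
- camera(name): name is "scene" or "top"; returns a dict with "image" (480x640x3 uint8, red, green, blue), "K" (3x3 intrinsics, pixels), "view" (4x4, takes a point from world to camera coordinates). Camera axes: x right, y down, z forward; pixel columns grow to the right and rows downward; lengths in m; the calibration is good to about 2 mm. A picture is of the moment at which its call begins. There is no depth.
- job_done(): hands the job in; it is judged then, once.
Trained networks look in a picture, given as the dict that the camera call returned (one of the last four; its "shot" number tells which), for a name from the list of things; names that differ only in an ending like _2 or _b are one class to them, and where a whole thing is asked for, a point or a joint stands for the part that bears it (a point fixed in the world has none). Each returns a list of dicts, best first, with "conf" (0 to 1); they miss things now and then, are a little off and sometimes report something else, mostly with a low value. They report only what shows in the picture. A call takes as long as a camera call.
- silhouettes(query, picture): "region" (480x640 bool, what is visible of it) and "bbox" ([left, top, right, bottom] in pixels, round what is visible of it).
The state is a dict: "clock": time; "joint_pos": joint angles; "joint_vel": joint speeds; "tau": joint torques, N m; "eef_pos": TCP position; "tool_rot": TCP orientation; "ft_force": force on the tool from outside, world axes, zero at the start; "ft_torque": the same for the moment, N m; "grip_width": finger opening in m; "grasp_force": force on a finger pad.
Only numpy, scipy, OpenCV 4.12 (cv2) and the standard library are available. Lean on these libraries where they do the work, as an engineer would, in place of code of your own. Each camera call takes 0.05 s, during which the arm holds its last target. There are 200 camera calls.

TASK

Each dry bath is already set for the amber bottle that waits in front of it, but the two aluminium heating blocks are in each other's bath. Swap the blocks, parking one on the cork mat on the way (they may be hot: never set one on the bare bench), and seat both fully in the wells. Then stand each bottle upright on the bottom of the bore made for its size, in the bath it was waiting at; load no block before it sits in its new bath.

Things in the scene. Friction and masses are not known exactly. Their poses are not given: they have to be found in the camera images.
- block_wide: Aluminium block 84 x 112 x 46 mm (x, y, z), 0.6 kg, in bath_2 at first. Origin: centre of underside. Round bore 70 mm wide, open on top, axis at x 0, y -15 mm, bottom 8 mm above the underside. Lift it from above by the upright steel tab at x 0, y +37 mm: 12 mm thick along x (close along x), 28 mm along y, rising from the top face (46 mm) to 81 mm. May sit turned by 180 degrees.
- block_narrow: Aluminium block with the narrow bore, 54 mm wide, 0.75 kg, in bath_1 at first. Otherwise the same as block_wide: 84 x 112 x 46 mm, origin at the centre of its underside, bore axis at y -15 mm, bore bottom 8 mm above the underside, lifting tab at y +37 mm, 12 mm thick along x, top at 81 mm. May sit turned by 180 degrees.
- bottle_large: Large amber glass bottle, 60 mm across, 111 mm tall, 0.12 kg; origin at the centre of its underside. Screw cap at the top, 30 mm across, 18 mm tall: grip it there from above. Starts upright on the bench in front of bath_1; it fits only the wide bore.
- bottle_small: Small amber glass bottle, 44 mm across, 86 mm tall, 0.12 kg; origin at the centre of its underside. Screw cap at the top, 30 mm across, 18 mm tall: grip it there from above. Starts upright on the bench in front of bath_2; it belongs in the narrow bore.
- bath_1: White dry bath, fixed; the large bottle waits in front of it. Origin on the bench below its well's centre. Housing 50 mm high, 84 mm to the front (-x, sloping grey console), 61 mm to +x, 150 mm wide in y. Well 94 x 122 mm (x, y), 5 mm more than a block all round, bevelled black collar; a seated block stands on the well's floor 20 mm above the bench, x along the bath's x.
- bath_2: White dry bath, fixed, the same model and origin as bath_1 (well's floor 20 mm above the bench); the small bottle waits in front of it.
- cork_mat: Bare cork mat, fixed, 130 x 170 x 8 mm (x, y, z); origin at the centre of its underside. Parking spot for a block.

How it is judged:
By the outcome, as a careful person would: the job done as asked, in the order asked, and still so for the second after the job is handed in, with the robot touching nothing.
It also fails if it takes over 112 s, if anything falls off the work surface, if the arm or the gripper's body presses on something with over 40 N, if the wrist force passes 120 N, or if a joint passes its speed limit or range.

## Working session

There is one attempt and no reset: what is moved stays moved. The work goes in short steps, Python scripts to look and compute and a tool call to move; the robot and the scene stay as the last step left them, time stands still between calls to the robot, and variables do not carry over. Pictures are saved under pics/ and viewed, at most 14 in all, crops included, and the job is handed in when it is done.

Besides the shell and the picture viewer there is one more tool, called by a JSON object that holds its "api" and its "payload", one argument or row to a line. drive_tool: Moves the arm, as the interface text tells. Its arguments: {"type":"object","properties":{"increments":{"type":"array"}},"required":["increments"]}

```bash
mkdir -p pics; cat > h.py <<'E'
import numpy as np, cv2
from workcell import get_obs, camera, job_done, silhouettes
def ray(c,u,v,z):
    R=c["view"][:3,:3];t=c["view"][:3,3]
    o=-R.T@t; d=R.T@np.linalg.inv(c["K"])@np.array([u,v,1.])
    return (o+d*(z-o[2])/d[2])[:2]
def proj(c,p):
    q=c["view"][:3,:3]@np.array(p)+c["view"][:3,3]; q=c["K"]@q; return q[:2]/q[2]
def save(c,n): cv2.imwrite(f"pics/{n}.png",cv2.cvtColor(c["image"],cv2.COLOR_RGB2BGR))
E
python3 - <<'E'
from h import *
np.set_printoptions(precision=4,suppress=True)
for n in("top","scene"):
    c=camera(n);save(c,n+"0")
    R=c["view"];print(n,-R[:3,:3].T@R[:3,3],c["K"][0,0])
    for q in("block_wide","block_narrow","bottle_large","bottle_small","bath_1","cork_mat"):
        for d in silhouettes(q,c):
            if d["conf"]<.3: continue
            r=d["region"].astype(np.uint8); b=d["bbox"]
            print(q,round(d["conf"],2),[round(float(x)) for x in b],r.sum(),cv2.minAreaRect(cv2.findNonZero(r)), )
o=get_obs();print(o)
E
```

```text
top [ 0.4188 -0.1364  1.0629] 588.4589867179885
block_wide 0.82 [405, 202, 485, 260] 3531 ((446.2297058105469, 229.3783721923828), (51.78567886352539, 70.3627700805664), 80.53767395019531)
block_narrow 0.91 [287, 185, 359, 247] 3358 ((326.2499694824219, 216.75), (51.77465057373047, 66.48336029052734), 78.69007110595703)
bottle_large 0.88 [326, 269, 364, 305] 1027 ((345.20001220703125, 286.6000061035156), (34.882659912109375, 35.7770881652832), 26.56505012512207)
bottle_small 0.94 [430, 294, 460, 321] 621 ((443.0, 306.5), (25.0, 28.0), 90.0)
bath_1 0.8 [394, 189, 497, 286] 3796 ((445.29541015625, 236.3065185546875), (83.77789306640625, 90.36746978759766), 80.27242279052734)
bath_1 0.78 [275, 176, 380, 275] 4091 ((327.2845458984375, 225.5798797607422), (85.54785919189453, 87.81403350830078), 79.11447143554688)
cork_mat 0.72 [162, 184, 263, 263] 6558 ((211.08428955078125, 222.14991760253906), (71.76542663574219, 94.02665710449219), 85.10090637207031)
scene [-0.0247 -0.4206  0.6727] 496.55527407972926
block_wide 0.87 [398, 209, 472, 267] 3375 ((436.8395690917969, 239.12803649902344), (72
[... 927 characters left out ...]
), (28.61920166015625, 49.71980285644531), 14.03624439239502)
cork_mat 0.67 [182, 146, 286, 209] 3726 ((232.82485961914062, 177.09555053710938), (93.6227798461914, 48.701908111572266), 16.389541625976562)
{'clock': 0.7, 'joint_pos': array([ 1.192 ,  0.2406,  0.005 ,  1.3352, -0.    ,  1.5708]), 'joint_vel': array([ 0.0002,  0.0018, -0.0014,  0.0011,  0.    , -0.    ]), 'tau': array([  0.0003, -37.2079,  25.2642,   0.0011,   0.0001,  -0.    ]), 'eef_pos': array([0.1849, 0.4646, 0.2313]), 'tool_rot': array([ 0.1883,  0.9821, -0.    ,  0.    ]), 'ft_force': array([ 0.0209, -0.0075, -0.2009]), 'ft_torque': array([-0.02  ,  0.0051, -0.0001]), 'grasp_force': 0.0, 'grip_width': 0.08542978338558564}
```

```bash
python3 - <<'E'
import cv2
a=cv2.imread("pics/top0.png")[150:340,140:520]
cv2.imwrite("pics/top0c.png",cv2.resize(a,None,fx=2.1,fy=2.1,interpolation=cv2.INTER_CUBIC))
a=cv2.imread("pics/scene0.png")[100:360,150:510]
cv2.imwrite("pics/scene0c.png",cv2.resize(a,None,fx=2.2,fy=2.2,interpolation=cv2.INTER_CUBIC))
E
```

```text
(no output)
```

View pics/top0c.png

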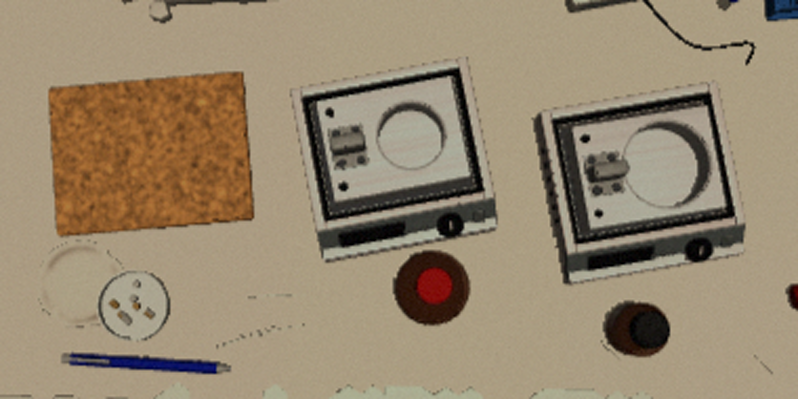

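View pics/scene0c.png

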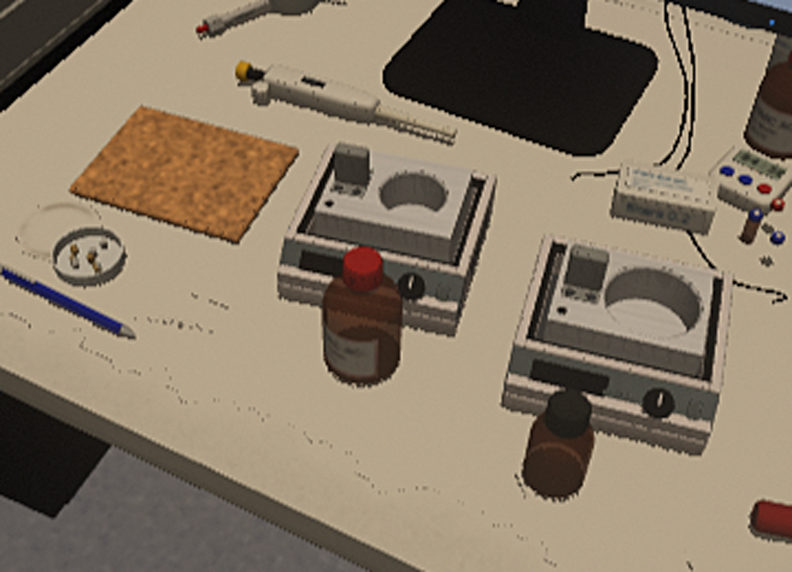

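```bash
cat > fit.py <<'E'
from h import *
from scipy.optimize import minimize
def place(P,p):
    c,s=np.cos(p[2]),np.sin(p[2]); P=np.array(P,float)
    return np.c_[p[0]+c*P[:,0]-s*P[:,1],p[1]+s*P[:,0]+c*P[:,1],P[:,2]]
def box(x0,x1,y0,y1,z0,z1): return [(x,y,z) for x in(x0,x1) for y in(y0,y1) for z in(z0,z1)]
S=4
def hullmask(uv):
    m=np.zeros((480*S,640*S),np.uint8)
    h=cv2.convexHull(((uv+.5)*S-.5).astype(np.float32))
    cv2.fillConvexPoly(m,np.round(h*16).astype(np.int32),1,shift=4); return m
def fit(P,views,p0):
    T=[]
    for c,r in views:
        r=cv2.resize(r.astype(np.uint8),None,fx=S,fy=S,interpolation=cv2.INTER_NEAREST)
        n,l,st,_=cv2.connectedComponentsWithStats(r)
        k=1+st[1:,4].argmax(); uv=cv2.findNonZero((l==k).astype(np.uint8))[:,0]/S-.4
        T.append((c,hullmask(uv)))
    def f(p):
        e=0
        for c,t in T:
            m=hullmask(np.array([proj(c,q) for q in place(P,p)]))
            e+=1-(m&t).sum()/(m|t).sum()
        return e
    r=minimize(f,p0,method="Nelder-Mead",options=dict(initial_simplex=np.array(p0)+np.array([[0,0,0],[.01,0,0],[0,.01,0],[0,0,.1]]),xatol=2e-4,fatol=1e-4))
    return r.x,r.fun/len(T)
B=np.array([(x,y,z) for x,y,z in box(-.042,.042,-.056,.056,.030,.046)+box(-.006,.006,.023,.051,.046,.081)])
BLK=lambda z:B+[0,0,z]
def cyl(r,z0,z1): return [(r*np.cos(a),r*np.sin(a),z) for a in np.linspace(0,6.28,25) for z in(z0,z1)]
BATH=box(-.045,.061,-.075,.075,0,.05)+box(-.084,-.07,-.075,.075,0,.012)
E
python3 - <<'E'
from fit import *
np.set_printoptions(precision=4,suppress=True)
C={n:camera(n) for n in("top","scene")}
def det(q,n):return [d for d in silhouettes(q,C[n]) if d["conf"]>.3]
for q,P in(("block_wide",BLK(.02)),("block_narrow",BLK(.02)),("bottle_large",cyl(.03,0,.08)+cyl(.015,.093,.111)),("bottle_small",cyl(.022,0,.058)+cyl(.015,.068,.086)),("cork_mat",box(-.065,.065,-.085,.085,0,.008))):
    V=[]
    for n in C:
        d=det(q,n)[0]; V.append((C[n],d["region"]))
        b=d["bbox"]; g=ray(C[n],(b[0]+b[2])/2,(b[1]+b[3])/2,.05)
        print(q,n,*fit(P,V[-1:],[g[0],g[1],.15]))
    print("  both",*fit(P,V,[g[0],g[1],.15]))
for d in det("bath_1","top")[:2]:
    b=d["bbox"]; g=ray(C["top"],(b[0]+b[2])/2,(b[1]+b[3])/2,.05)
    p,e=fit(BATH,[(C["top"],d["region"])],[g[0],g[1],.15]);print("bath",p,e)
    im=C["top"]["image"].copy();im=cv2.resize(im,None,fx=5,fy=5,interpolation=cv2.INTER_CUBIC)
    for R,z,col in(((-.047,.047,-.061,.061),.05,(255,0,0)),((-.084,.061,-.075,.075),.05,(0,255,0))):
        Q=place([(R[0],R[2],z),(R[1],R[2],z),(R[1],R[3],z),(R[0],R[3],z)],p)
        uv=np.array([proj(C["top"],q) for q in Q])*5+2
        cv2.polylines(im,[np.int32(uv)],True,col,1)
    x,y=int(b[0])*5-20,int(b[1])*5-20
    k="bathL" if b[0]<350 else "bathR"
    cv2.imwrite(f"pics/{k}.png",im[y:y+540,x:x+580,::-1])
E
```

```text
block_wide top [ 0.552  -0.342   0.1736] 0.07114617652158839
block_wide scene [ 0.5476 -0.3433  0.1914] 0.08934334094782259
  both [ 0.5513 -0.3429  0.1877] 0.08346900029656207
block_narrow top [ 0.5708 -0.1359  0.1987] 0.06838443333274014
block_narrow scene [ 0.5626 -0.1389  0.2039] 0.12251669536729803
  both [ 0.5686 -0.1364  0.2056] 0.10192096592921807
bottle_large top [ 0.4512 -0.1693  0.261 ] 0.058404730300470664
bottle_large scene [ 0.4522 -0.1684  0.1829] 0.08188909460648919
  both [ 0.4513 -0.1688  0.2004] 0.07178376561778504
bottle_small top [ 0.4208 -0.3406  0.2042] 0.03349717822683418
bottle_small scene [ 0.4197 -0.3407  0.2282] 0.061730060246380725
  both [ 0.4206 -0.3405  0.1292] 0.05030150609112777
cork_mat top [0.5647 0.0749 0.1057] 0.020228098305115405
cork_mat scene [0.5661 0.0756 0.105 ] 0.011127374600626405
  both [0.5659 0.0753 0.1027] 0.01860361394146015
bath [ 0.554  -0.342   0.1916] 0.019651954191629017
bath [ 0.5705 -0.1355  0.2025] 0.027723217258139643
```

View pics/bathL.png

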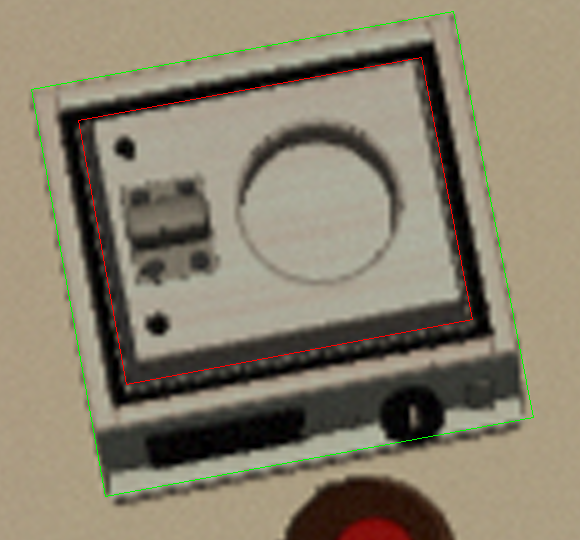

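View pics/bathR.png

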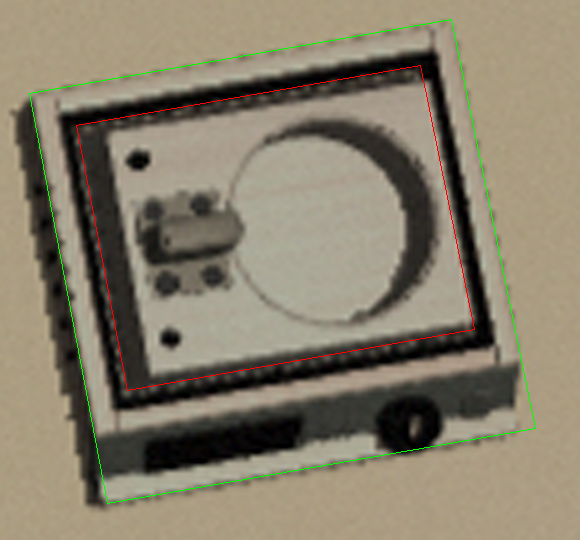

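```bash
python3 - <<'E'
from fit import *
np.set_printoptions(precision=4,suppress=True)
c=camera("top")
for nm,x0,y0,K,bath in(("narrow",275*5-20,176*5-20,[(95,122),(412,65),(458,303),(140,357)],(.5705,-.1355,.2025)),("wide",394*5-20,189*5-20,[(108,130),(420,85),(468,330),(150,378)],(.554,-.342,.1916))):
    W=np.array([ray(c,(u+x0-2)/5,(v+y0-2)/5,.066) for u,v in K])
    M=np.array([(.042,.056),(.042,-.056),(-.042,-.056),(-.042,.056)])
    X=W-W.mean(0); a=np.arctan2((M[:,0]*X[:,1]-M[:,1]*X[:,0]).sum(),(M*X).sum())
    p=(*W.mean(0),a); print(nm,np.array(p),np.linalg.norm(W-np.roll(W,1,0),axis=1))
    T=place([(0,.037,.101)],p)[0]; print("tab",T)
    im=cv2.resize(c["image"],None,fx=5,fy=5,interpolation=cv2.INTER_CUBIC)
    for z in(.101,.066):
      uv=np.array([proj(c,q) for q in place([(-.006,.023,z),(.006,.023,z),(.006,.051,z),(-.006,.051,z)],p)])*5+2
      cv2.polylines(im,[np.int32(uv)],True,(255,0,0),1)
    im=im[y0+100:y0+340,x0+60:x0+320]
    cv2.imwrite(f"pics/tab_{nm}.png",cv2.resize(im,None,fx=1.5,fy=1.5)[...,::-1])
cv2.imwrite("pics/tabs.png",np.hstack([cv2.imread(f"pics/tab_{n}.png") for n in("narrow","wide")]))
E
```

```text
narrow [ 0.5745 -0.1342  0.1973] [0.0828 0.1108 0.0839 0.11  ]
tab [ 0.5673 -0.0979  0.101 ]
wide [ 0.5492 -0.3411  0.1692] [0.0861 0.1082 0.0855 0.1095]
tab [ 0.543  -0.3046  0.101 ]
```

View pics/tabs.png

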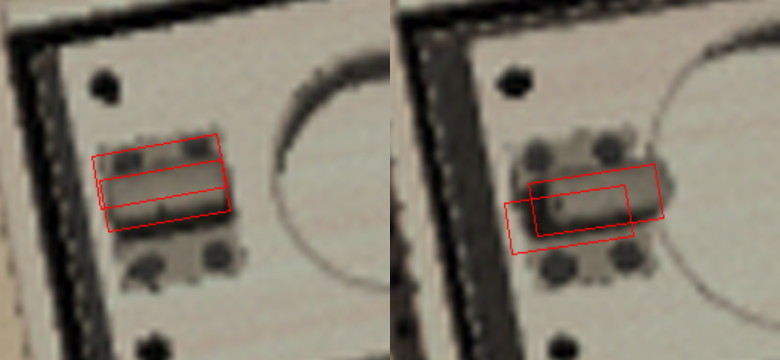

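{"api": "drive_tool", "payload": {
  "increments": [
    [[21,-31,0],[0,0,-3.5],0.7],
    [[21,-31,0],[0,0,-3.5],0.7],
    [[21,-31,0],[0,0,-3.5],0.7],
    [[21,-31,0],[0,0,-3.5],0.7],
    [[21,-31,0],[0,0,-3.5],0.7],
    [[21,-31,0],[0,0,-3.5],0.7],
    [[21,-31,0],[0,0,-3.5],0.7],
    [[21,-31,0],[0,0,-3.5],0.7]
  ]
}}

```text
clock: 2.07
eef_pos: [0.3536, 0.215, 0.2316]
tool_rot: [0.421, 0.907, 0.0, 0.0]
ft_force: [0.8, 0.8, -0.4]
grip_width: 0.06
grasp_force: 0.0
```

{"api": "drive_tool", "payload": {
  "increments": [
    [[21,-31,0],[0,0,-3.5],0.7],
    [[21,-31,0],[0,0,-3.5],0.7],
    [[21,-31,0],[0,0,-3.5],0.7],
    [[21,-31,0],[0,0,-3.5],0.7],
    [[21,-31,0],[0,0,-3.5],0.7],
    [[21,-31,0],[0,0,-3.5],0.7],
    [[21,-31,0],[0,0,-3.5],0.7],
    [[21,-31,0],[0,0,-3.5],0.7]
  ]
}}

```text
clock: 2.73
eef_pos: [0.5217, -0.0333, 0.2314]
tool_rot: [0.629, 0.778, 0.0, 0.0]
ft_force: [1.9, 1.2, 0.7]
grip_width: 0.0598
grasp_force: 0.0
```

{"api": "drive_tool", "payload": {
  "increments": [
    [[22,-34,0],[0,0,-0.8],0.7],
    [[22,-34,-20],[0,0,0],0.7],
    [[0,0,-35],[0,0,0],0.7],
    [[0,0,-35],[0,0,0],0.7],
    [[0,0,-30],[0,0,0],0.7],
    [[0,0,-20],[0,0,0],0.7],
    [[0,0,-19],[0,0,0],0.7],
    [[0,0,0],[0,0,0],0.7]
  ]
}}

```text
clock: 3.4
eef_pos: [0.5597, -0.0963, 0.0693]
tool_rot: [0.633, 0.774, -0.002, -0.004]
ft_force: [-0.4, 0.9, 0.1]
grip_width: 0.0597
grasp_force: 0.0
```

```bash
python3 - <<'E'
from h import *
o=get_obs();print(o["eef_pos"],o["tool_rot"],o["ft_force"])
c=camera("scene");a=c["image"][110:270,260:480,::-1]
cv2.imwrite("pics/g1.png",cv2.resize(a,None,fx=3.5,fy=3.5,interpolation=cv2.INTER_CUBIC))
E
```

```text
[ 0.55974688 -0.09633298  0.06925573] [ 0.63279823  0.77430421 -0.00215133 -0.00384211] [-0.41796296  0.88063173  0.12125085]
```

View pics/g1.png

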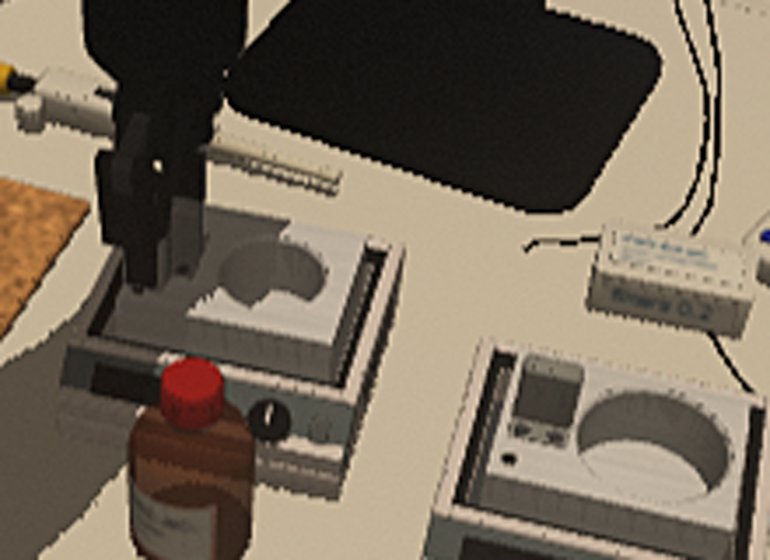

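{"api": "drive_tool", "payload": {
  "increments": [
    [[6,-5,2],[-0.1,-0.5,0],0.7],
    [[0,0,0],[0,0,0],0.7],
    [[0,0,0],[0,0,0],0],
    [[0,0,0],[0,0,0],0],
    [[0,0,0],[0,0,0],0],
    [[0,0,0],[0,0,0],0],
    [[0,0,0],[0,0,0],0],
    [[0,0,0],[0,0,0],0]
  ]
}}

```text
clock: 4.12
eef_pos: [0.5674, -0.1022, 0.0764]
tool_rot: [0.633, 0.774, 0.001, 0.003]
ft_force: [-5.4, -0.8, 5.2]
grip_width: 0.0108
grasp_force: 59.5
```

{"api": "drive_tool", "payload": {
  "increments": [
    [[0,0,0],[0,0,0],0],
    [[0,0,8],[0,0,0],0],
    [[0,0,10],[0,0,0],0],
    [[0,0,12],[0,0,0],0],
    [[0,0,15],[0,0,0],0],
    [[0,0,15],[0,0,0],0],
    [[0,0,0],[0,0,0],0],
    [[0,0,0],[0,0,0],0]
  ]
}}

```text
clock: 4.78
eef_pos: [0.5701, -0.1017, 0.1367]
tool_rot: [0.633, 0.774, 0.003, 0.005]
ft_force: [-0.2, -0.5, -6.1]
grip_width: 0.011
grasp_force: 58.6
```

```bash
python3 - <<'E'
from h import *
o=get_obs();print(o)
c=camera("scene");a=c["image"][90:250,220:440,::-1]
cv2.imwrite("pics/g2.png",cv2.resize(a,None,fx=3.5,fy=3.5,interpolation=cv2.INTER_CUBIC))
E
```

```text
{'clock': 4.7833, 'joint_pos': array([-1.76685646e-01,  4.41840453e-01,  4.16968158e-02,  1.15939325e+00,
        1.34257922e-04,  1.19321513e+00]), 'joint_vel': array([-0.00030582,  0.02257329, -0.04109533, -0.00621454, -0.00082176,
        0.00037527]), 'tau': array([-1.98324176e-02, -5.03438330e+01,  2.72374070e+01, -8.31393641e-02,
       -1.80961755e-01, -3.64967098e-03]), 'eef_pos': array([ 0.57008638, -0.10174609,  0.13665013]), 'tool_rot': array([0.63262427, 0.7744384 , 0.0027984 , 0.00488538]), 'ft_force': array([-0.24932339, -0.53465847, -6.12840789]), 'ft_torque': array([0.22653425, 0.07795082, 0.03736335]), 'grasp_force': 58.637051582336426, 'grip_width': 0.010955356165298573}
```

View pics/g2.png

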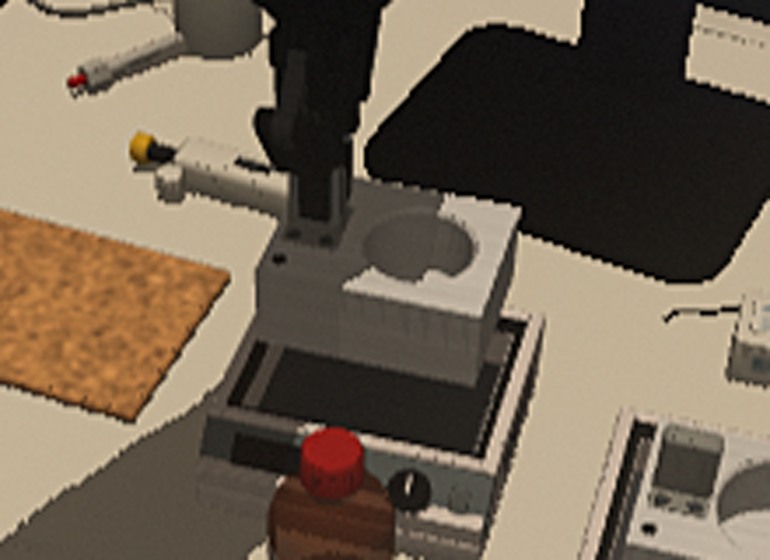

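{"api": "drive_tool", "payload": {
  "increments": [
    [[0,15,5],[0,0,0],0],
    [[-1,26,0],[0,0,0],0],
    [[-2,30,0],[0,0,0],0],
    [[-2,30,0],[0,0,0],0],
    [[-2,30,0],[0,0,0],0],
    [[-2,30,0],[0,0,0],0],
    [[-1,26,0],[0,0,0],0],
    [[-1,15,0],[0,0,0],0]
  ]
}}

```text
clock: 5.5
eef_pos: [0.5568, 0.1033, 0.1391]
tool_rot: [0.632, 0.775, 0.002, 0.002]
ft_force: [-0.2, 0.2, -5.8]
grip_width: 0.0105
grasp_force: 58.8
```

{"api": "drive_tool", "payload": {
  "increments": [
    [[0,8,0],[0,0,0],0],
    [[0,0,-18],[0,0,0],0],
    [[0,0,-18],[0,0,0],0],
    [[0,0,-14],[0,0,0],0],
    [[0,0,0],[0,0,0],0],
    [[0,0,0],[0,0,0],0]
  ]
}}

```text
clock: 6.0
eef_pos: [0.5567, 0.1073, 0.0892]
tool_rot: [0.633, 0.774, 0.0, 0.003]
ft_force: [1.2, 0.7, -6.0]
grip_width: 0.011
grasp_force: 59.1
```

Now lower the remaining 25 mm gently.

{"api": "drive_tool", "payload": {
  "increments": [
    [[2,0,-10],[0,0,0],0],
    [[0,0,-8],[0,0,0],0],
    [[0,0,-3],[0,0,0],0],
    [[0,0,-2],[0,0,0],0],
    [[0,0,-1],[0,0,0],0],
    [[0,0,0],[0,0,0],0]
  ]
}}

```text
clock: 6.5
eef_pos: [0.5602, 0.1082, 0.0668]
tool_rot: [0.633, 0.774, 0.002, 0.004]
ft_force: [0.5, 0.1, -6.8]
grip_width: 0.0111
grasp_force: 59.0
```

{"api": "drive_tool", "payload": {
  "increments": [
    [[0,0,-2],[0,0,0],0],
    [[0,0,-1],[0,0,0],0],
    [[0,0,0],[0,0,0],0]
  ]
}}

```text
clock: 6.75
eef_pos: [0.5607, 0.1083, 0.0645]
tool_rot: [0.633, 0.774, 0.003, 0.004]
ft_force: [0.9, 0.1, -4.3]
grip_width: 0.0108
grasp_force: 59.4
```

{"api": "drive_tool", "payload": {
  "increments": [
    [[0,0,-1],[0,0,0],0],
    [[0,0,-1],[0,0,0],0],
    [[0,0,0],[0,0,0],0]
  ]
}}

```text
clock: 7.0
eef_pos: [0.561, 0.1084, 0.0643]
tool_rot: [0.633, 0.774, 0.003, 0.005]
ft_force: [-3.3, 0.1, 7.2]
grip_width: 0.0108
grasp_force: 61.1
```

{"api": "drive_tool", "payload": {
  "increments": [
    [[0,0,0],[0,0,0],0.6],
    [[0,0,0],[0,0,0],0.6],
    [[0,0,0],[0,0,0],0.6],
    [[0,0,10],[0,0,0],0.6],
    [[0,0,25],[0,0,0],0.6],
    [[0,0,30],[0,0,0],0.6],
    [[0,-10,15],[0,0,0],0.6],
    [[-1,-25,0],[0,0,0],0.6]
  ]
}}

```text
clock: 7.67
eef_pos: [0.5628, 0.0756, 0.1474]
tool_rot: [0.631, 0.776, 0.006, 0.007]
ft_force: [0.6, -1.1, 0.1]
grip_width: 0.0513
grasp_force: 0.0
```

{"api": "drive_tool", "payload": {
  "increments": [
    [[-2,-36,0],[0,0,0],0.6],
    [[-2,-36,0],[0,0,0],0.6],
    [[-2,-36,0],[0,0,0],0.6],
    [[-2,-36,0],[0,0,0],0.6],
    [[-2,-36,0],[0,0,0],0.6],
    [[-2,-36,0],[0,0,0],0.6],
    [[-2,-36,0],[0,0,-0.5],0.6],
    [[-2,-36,0],[0,0,-0.6],0.6]
  ]
}}

```text
clock: 8.33
eef_pos: [0.5431, -0.2167, 0.1428]
tool_rot: [0.64, 0.768, 0.002, 0.005]
ft_force: [-0.6, 0.2, -0.4]
grip_width: 0.0514
grasp_force: 0.0
```

{"api": "drive_tool", "payload": {
  "increments": [
    [[-1,-36,0],[0,0,0],0.6],
    [[0,-32,0],[0,0,0],0.6],
    [[0,-18,0],[0,0,0],0.6],
    [[0,0,0],[0,0,0],0.6],
    [[0,0,0],[0,0,0],0.6]
  ]
}}

```text
clock: 8.75
eef_pos: [0.542, -0.302, 0.1421]
tool_rot: [0.641, 0.768, 0.002, 0.004]
ft_force: [0.1, 0.2, -0.2]
grip_width: 0.0511
grasp_force: 0.0
```

{"api": "drive_tool", "payload": {
  "increments": [
    [[1.5,-5,-15],[0.1,0.5,0],0.6],
    [[0,0,-20],[0,0,0],0.6],
    [[0,0,-18],[0,0,0],0.6],
    [[0,0,-12],[0,0,0],0.6],
    [[0,0,-3],[0,0,0],0.6],
    [[0,0,0],[0,0,0],0.6],
    [[0,0,0],[0,0,0],0.6]
  ]
}}

```text
clock: 9.33
eef_pos: [0.5441, -0.3051, 0.074]
tool_rot: [0.64, 0.769, -0.0, 0.0]
ft_force: [0.8, -0.2, 0.7]
grip_width: 0.0511
grasp_force: 0.0
```

{"api": "drive_tool", "payload": {
  "increments": [
    [[0,-2,0],[0,0,0],0.6],
    [[0,0,0],[0,0,0],0],
    [[0,0,0],[0,0,0],0],
    [[0,0,0],[0,0,0],0],
    [[0,0,0],[0,0,0],0],
    [[0,0,0],[0,0,0],0]
  ]
}}

```text
clock: 9.83
eef_pos: [0.5444, -0.308, 0.0746]
tool_rot: [0.64, 0.768, 0.0, 0.001]
ft_force: [1.5, 1.9, 2.5]
grip_width: 0.0111
grasp_force: 61.1
```

{"api": "drive_tool", "payload": {
  "increments": [
    [[0,0,0],[0,0,0],0],
    [[0,0,8],[0,0,0],0],
    [[0,0,12],[0,0,0],0],
    [[0,0,15],[0,0,0],0],
    [[0,0,15],[0,0,0],0],
    [[0,0,12],[0,0,0],0],
    [[0,0,0],[0,0,0],0],
    [[0,0,0],[0,0,0],0]
  ]
}}

```text
clock: 10.5
eef_pos: [0.5431, -0.3076, 0.1351]
tool_rot: [0.64, 0.768, -0.0, -0.001]
ft_force: [0.3, 0.3, -7.8]
grip_width: 0.0113
grasp_force: 60.0
```

```bash
python3 - <<'E'
from h import *
o=get_obs();print(o["eef_pos"],o["tool_rot"],o["ft_force"],o["ft_torque"])
c=camera("scene");a=c["image"][110:310,220:500,::-1]
cv2.imwrite("pics/g3.png",cv2.resize(a,None,fx=2.8,fy=2.8,interpolation=cv2.INTER_CUBIC))
E
```

```text
[ 0.54307079 -0.30761132  0.13513731] [ 6.40211350e-01  7.68198419e-01 -2.54769290e-04 -7.43022520e-04] [ 0.26162868  0.26276416 -7.80591877] [ 0.20294521  0.06923828 -0.00881105]
```

View pics/g3.png

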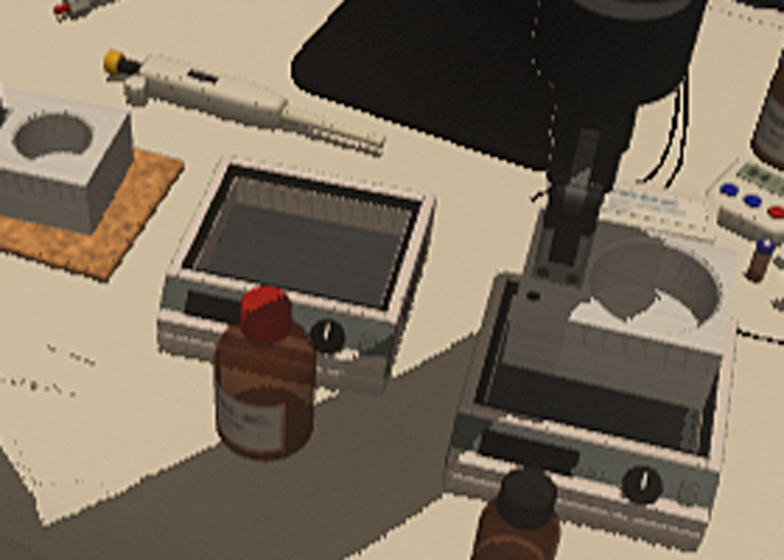

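{"api": "drive_tool", "payload": {
  "increments": [
    [[2,15,5],[0,0,0],0],
    [[3,26,0],[0,0,0.3],0],
    [[3,30,0],[0,0,0.3],0],
    [[3,30,0],[0,0,0.3],0],
    [[3,30,0],[0,0,0.3],0],
    [[3,30,0],[0,0,0],0],
    [[3,25,0],[0,0,0],0],
    [[1,15,0],[0,0,0],0]
  ]
}}

```text
clock: 11.22
eef_pos: [0.5636, -0.1029, 0.1393]
tool_rot: [0.631, 0.776, -0.0, -0.002]
ft_force: [-0.1, -0.0, -6.0]
grip_width: 0.011
grasp_force: 59.9
```

{"api": "drive_tool", "payload": {
  "increments": [
    [[0,4,0],[0,0,0],0],
    [[0,0,0],[0,0,0],0],
    [[0,0,0],[0,0,0],0]
  ]
}}

```text
clock: 11.47
eef_pos: [0.564, -0.1029, 0.14]
tool_rot: [0.632, 0.775, -0.001, -0.0]
ft_force: [0.6, -0.9, -7.0]
grip_width: 0.0112
grasp_force: 59.9
```

```bash
python3 - <<'E'
from fit import *
np.set_printoptions(precision=4,suppress=True)
o=get_obs();q=o["tool_rot"];p=o["eef_pos"];print(p,q,2*np.degrees(np.arctan2(q[1],q[0]))-90)
yaw=2*np.arctan2(q[1],q[0])-np.pi/2
V=[]
for n in("top","scene"):
    c=camera(n); d=silhouettes("block_wide",c)
    print(n,[(round(x["conf"],2),x["bbox"]) for x in d[:2]])
    save(c,"h_"+n)
    im=cv2.resize(c["image"],None,fx=4,fy=4,interpolation=cv2.INTER_CUBIC)
    z=p[2]-.0546; ctr=place([(0,-.034,0)],(p[0],p[1],yaw))[0]
    for P,pose,col in((box(-.042,.042,-.056,.056,z,z+.046),(ctr[0],ctr[1],yaw),(255,0,0)),([(-.047,-.061,.05),(-.047,.061,.05),(.047,.061,.05),(.047,-.061,.05)],(.5705,-.1355,.2025),(0,255,0))):
        uv=[np.int32(proj(c,x)*4+2) for x in place(P,pose)]
        E=[(0,1),(1,2),(2,3),(3,0)] if len(P)==4 else [(a,b) for a in range(8) for b in range(a) if bin(a^b).count("1")==1]
        for a,b in E: cv2.line(im,tuple(map(int,uv[a])),tuple(map(int,uv[b])),col,1)
    u=np.int32(proj(c,(.57,-.135,.08))*4); V.append(im[u[1]-260:u[1]+240,u[0]-200:u[0]+200,::-1])
cv2.imwrite("pics/hold1.png",np.hstack(V))
E
```

```text
[ 0.564  -0.1029  0.14  ] [ 0.6319  0.775  -0.0008 -0.0005] 11.615472560184088
top [(0.95, [319.5, 178.0, 369.2, 236.8])]
scene [(0.61, [294.4, 138.3, 365.4, 197.1])]
```

View pics/hold1.png

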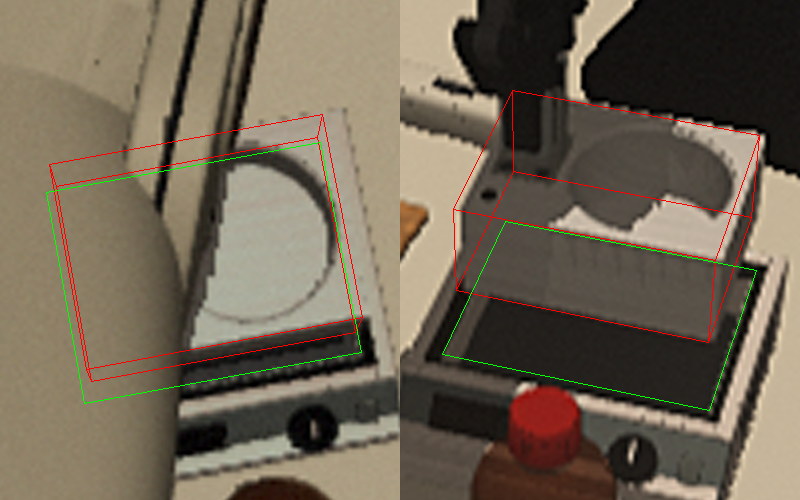

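{"api": "drive_tool", "payload": {
  "increments": [
    [[0,1.5,-12],[0,0,0],0],
    [[0,0,-15],[0,0,0],0],
    [[0,0,-10],[0,0,0],0],
    [[0,0,-5],[0,0,0],0],
    [[0,0,-5],[0,0,0],0],
    [[0,0,-5],[0,0,0],0],
    [[0,0,0],[0,0,0],0]
  ]
}}

```text
clock: 12.25
eef_pos: [0.5643, -0.1014, 0.088]
tool_rot: [0.632, 0.775, -0.0, -0.0]
ft_force: [-0.1, 0.8, -6.6]
grip_width: 0.011
grasp_force: 59.8
```

Entered the well with no contact force.

{"api": "drive_tool", "payload": {
  "increments": [
    [[0,0,-5],[0,0,0],0],
    [[0,0,-4],[0,0,0],0],
    [[0,0,-2],[0,0,0],0],
    [[0,0,-1],[0,0,0],0],
    [[0,0,0],[0,0,0],0],
    [[0,0,0],[0,0,0],0]
  ]
}}

```text
clock: 12.75
eef_pos: [0.5648, -0.1013, 0.077]
tool_rot: [0.632, 0.775, -0.0, 0.0]
ft_force: [0.5, -0.4, -6.9]
grip_width: 0.0108
grasp_force: 59.8
```

{"api": "drive_tool", "payload": {
  "increments": [
    [[0,0,-2],[0,0,0],0],
    [[0,0,-1],[0,0,0],0],
    [[0,0,-1],[0,0,0],0],
    [[0,0,0],[0,0,0],0]
  ]
}}

```text
clock: 13.08
eef_pos: [0.5653, -0.1013, 0.0746]
tool_rot: [0.632, 0.775, 0.0, 0.001]
ft_force: [-2.6, 1.1, 5.3]
grip_width: 0.011
grasp_force: 61.4
```

{"api": "drive_tool", "payload": {
  "increments": [
    [[0,0,0],[0,0,0],0.6],
    [[0,0,0],[0,0,0],0.6],
    [[0,0,0],[0,0,0],0.6],
    [[0,0,10],[0,0,0],0.6],
    [[0,0,25],[0,0,0],0.6],
    [[0,0,25],[0,0,0],0.6],
    [[0,10,5],[0,0,0],0.6],
    [[0,25,0],[0,0,0],0.6]
  ]
}}

```text
clock: 13.75
eef_pos: [0.5672, -0.0685, 0.1414]
tool_rot: [0.634, 0.774, 0.001, 0.003]
ft_force: [1.4, 0.5, -0.4]
grip_width: 0.0512
grasp_force: 0.0
```

{"api": "drive_tool", "payload": {
  "increments": [
    [[-1,30,0],[0,0,0],0.6],
    [[-1,30,0],[0,0,0],0.6],
    [[-1,30,0],[0,0,0],0.6],
    [[-1,30,0],[0,0,0],0.6],
    [[0,30,0],[0,0,0],0.6],
    [[0,20,0],[0,0,0],0.6],
    [[0,5,0],[0,0,0],0.6],
    [[0,0,0],[0,0,0],0.6]
  ]
}}

```text
clock: 14.42
eef_pos: [0.5606, 0.1105, 0.138]
tool_rot: [0.631, 0.776, 0.0, 0.0]
ft_force: [0.4, -1.1, 0.9]
grip_width: 0.0514
grasp_force: 0.0
```

{"api": "drive_tool", "payload": {
  "increments": [
    [[0,-2,-15],[0,0,-0.2],0.6],
    [[0,0,-20],[0,0,0],0.6],
    [[0,0,-20],[0,0,0],0.6],
    [[0,0,-13],[0,0,0],0.6],
    [[0,0,-6],[0,0,0],0.6],
    [[0,0,0],[0,0,0],0.6],
    [[0,0,0],[0,0,0],0.6]
  ]
}}

```text
clock: 15.0
eef_pos: [0.561, 0.1059, 0.0642]
tool_rot: [0.634, 0.773, -0.0, 0.0]
ft_force: [0.1, 1.2, -0.6]
grip_width: 0.0516
grasp_force: 0.0
```

{"api": "drive_tool", "payload": {
  "increments": [
    [[0,0,0],[0,0,0],0],
    [[0,0,0],[0,0,0],0],
    [[0,0,0],[0,0,0],0],
    [[0,0,0],[0,0,0],0],
    [[0,0,0],[0,0,0],0],
    [[0,0,0],[0,0,0],0]
  ]
}}

```text
clock: 15.5
eef_pos: [0.5613, 0.1068, 0.065]
tool_rot: [0.633, 0.774, 0.001, 0.001]
ft_force: [-1.0, -1.7, 6.0]
grip_width: 0.0107
grasp_force: 60.7
```

{"api": "drive_tool", "payload": {
  "increments": [
    [[0,0,8],[0,0,0],0],
    [[0,0,15],[0,0,0],0],
    [[0,0,20],[0,0,0],0],
    [[0,0,25],[0,0,0],0],
    [[0,0,25],[0,0,0],0],
    [[0,0,25],[0,0,0],0],
    [[0,0,12],[0,0,0],0],
    [[0,-5,0],[0,0,0],0]
  ]
}}

```text
clock: 16.17
eef_pos: [0.562, 0.1028, 0.1966]
tool_rot: [0.633, 0.774, 0.002, 0.001]
ft_force: [0.9, -0.2, -6.6]
grip_width: 0.0112
grasp_force: 59.1
```

{"api": "drive_tool", "payload": {
  "increments": [
    [[0,-15,0],[0,0,0],0],
    [[-1,-26,0],[0,0,0],0],
    [[-1,-30,0],[0,0,0],0],
    [[-1,-30,0],[0,0,0],0],
    [[-1,-30,0],[0,0,0],0],
    [[-1,-30,0],[0,0,0],0],
    [[-1,-30,0],[0,0,0],0],
    [[-1,-30,0],[0,0,0],0]
  ]
}}

```text
clock: 16.83
eef_pos: [0.5516, -0.1206, 0.1911]
tool_rot: [0.633, 0.774, -0.001, -0.002]
ft_force: [0.5, 0.4, -6.1]
grip_width: 0.0108
grasp_force: 59.1
```

{"api": "drive_tool", "payload": {
  "increments": [
    [[-1,-30,0],[0,0,0],0],
    [[-1,-30,0],[0,0,0],0],
    [[-1,-30,0],[0,0,-0.5],0],
    [[-1,-30,0],[0,0,0],0],
    [[-1,-26,0],[0,0,0],0],
    [[0,-12,0],[0,0,0],0],
    [[0,0,0],[0,0,0],0],
    [[0,0,0],[0,0,0],0]
  ]
}}

```text
clock: 17.5
eef_pos: [0.5472, -0.2773, 0.1913]
tool_rot: [0.637, 0.771, -0.0, -0.003]
ft_force: [-0.9, 0.2, -6.3]
grip_width: 0.0108
grasp_force: 59.1
```

{"api": "drive_tool", "payload": {
  "increments": [
    [[0,-20,0],[0,0,0],0],
    [[0.5,-13,0],[0,0,0],0],
    [[0,0,-15],[0,0,0],0],
    [[0,0,-20],[0,0,0],0],
    [[0,0,-18],[0,0,0],0],
    [[0,0,-8],[0,0,0],0],
    [[0,0,0],[0,0,0],0],
    [[0,0,0],[0,0,0],0]
  ]
}}

```text
clock: 18.17
eef_pos: [0.549, -0.3096, 0.1325]
tool_rot: [0.636, 0.771, -0.0, -0.001]
ft_force: [-1.2, 0.1, -5.9]
grip_width: 0.0105
grasp_force: 58.9
```

```bash
python3 - <<'E'
from fit import *
np.set_printoptions(precision=4,suppress=True)
o=get_obs();q=o["tool_rot"];p=o["eef_pos"];yaw=2*np.arctan2(q[1],q[0])-np.pi/2
print(p,q,np.degrees(yaw),o["ft_force"])
V=[]
for n in("top","scene"):
    c=camera(n)
    im=cv2.resize(c["image"],None,fx=4,fy=4,interpolation=cv2.INTER_CUBIC)
    z=p[2]-.057; ctr=place([(0,-.0325,0)],(p[0],p[1],yaw))[0]
    for P,pose,col in((box(-.042,.042,-.056,.056,z,z+.046),(ctr[0],ctr[1],yaw),(255,0,0)),([(-.047,-.061,.05),(-.047,.061,.05),(.047,.061,.05),(.047,-.061,.05)],(.554,-.342,.1916),(0,255,0))):
        uv=[np.int32(proj(c,x)*4+2) for x in place(P,pose)]
        E=[(0,1),(1,2),(2,3),(3,0)] if len(P)==4 else [(a,b) for a in range(8) for b in range(a) if bin(a^b).count("1")==1]
        for a,b in E: cv2.line(im,tuple(map(int,uv[a])),tuple(map(int,uv[b])),col,1)
    u=np.int32(proj(c,(.554,-.342,.07))*4); V.append(im[u[1]-260:u[1]+240,u[0]-200:u[0]+200,::-1])
cv2.imwrite("pics/hold2.png",np.hstack(V))
E
```

```text
[ 0.549  -0.3096  0.1325] [ 0.6365  0.7713 -0.0002 -0.0007] 10.941556669478658 [-1.196   0.0535 -5.8744]
```

View pics/hold2.png

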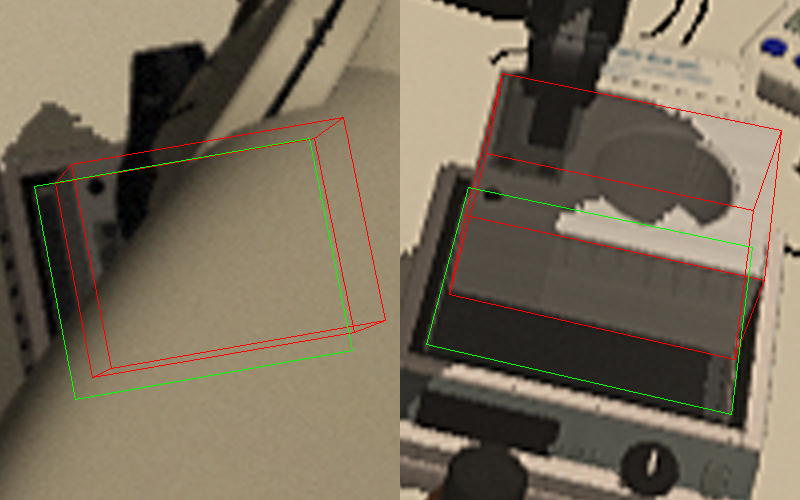

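{"api": "drive_tool", "payload": {
  "increments": [
    [[-1,0,-12],[0,0,0],0],
    [[0,0,-12],[0,0,0],0],
    [[0,0,-6],[0,0,0],0],
    [[0,0,-6],[0,0,0],0],
    [[0,0,-5],[0,0,0],0],
    [[0,0,-5],[0,0,0],0],
    [[0,0,0],[0,0,0],0]
  ]
}}

```text
clock: 18.85
eef_pos: [0.5478, -0.3101, 0.086]
tool_rot: [0.637, 0.771, -0.0, -0.001]
ft_force: [-0.8, 1.2, -6.3]
grip_width: 0.0108
grasp_force: 59.0
```

{"api": "drive_tool", "payload": {
  "increments": [
    [[0,0,-4],[0,0,0],0],
    [[0,0,-3],[0,0,0],0],
    [[0,0,-1],[0,0,0],0],
    [[0,0,-1],[0,0,0],0],
    [[0,0,-1],[0,0,0],0],
    [[0,0,0],[0,0,0],0]
  ]
}}

```text
clock: 19.35
eef_pos: [0.5483, -0.3101, 0.0777]
tool_rot: [0.637, 0.771, 0.0, 0.0]
ft_force: [-0.7, 1.7, -2.2]
grip_width: 0.0108
grasp_force: 59.6
```

{"api": "drive_tool", "payload": {
  "increments": [
    [[0,0,-1],[0,0,0],0],
    [[0,0,-1],[0,0,0],0],
    [[0,0,0],[0,0,0],0]
  ]
}}

```text
clock: 19.6
eef_pos: [0.5485, -0.31, 0.0771]
tool_rot: [0.637, 0.771, 0.0, 0.001]
ft_force: [-4.0, 4.6, 6.5]
grip_width: 0.0108
grasp_force: 60.7
```

{"api": "drive_tool", "payload": {
  "increments": [
    [[0,0,0],[0,0,0],0.6],
    [[0,0,0],[0,0,0],0.6],
    [[0,0,0],[0,0,0],0.6],
    [[0,0,10],[0,0,0],0.6],
    [[0,0,25],[0,0,0],0.6],
    [[0,0,30],[0,0,0],0.6],
    [[-20,0,15],[0,0,0],0.6],
    [[-30,0,0],[0,0,0],0.6]
  ]
}}

```text
clock: 20.27
eef_pos: [0.5028, -0.3123, 0.1603]
tool_rot: [0.636, 0.772, 0.001, 0.006]
ft_force: [0.2, -0.8, 0.2]
grip_width: 0.0508
grasp_force: 0.0
```

{"api": "drive_tool", "payload": {
  "increments": [
    [[-30,0,0],[0,0,0],0.6],
    [[-35,30,0],[0,0,0],0.6],
    [[-35,35,0],[0,0,0],0.6],
    [[-35,35,0],[0,0,0],0.6],
    [[-25,35,0],[0,0,0],0.6],
    [[-10,35,0],[0,0,0],0.6],
    [[0,0,0],[0,0,0],0.6]
  ]
}}

```text
clock: 20.85
eef_pos: [0.3397, -0.1509, 0.1552]
tool_rot: [0.636, 0.772, 0.0, -0.002]
ft_force: [-0.0, -0.4, -0.0]
grip_width: 0.0511
grasp_force: 0.0
```

```bash
python3 - <<'E'
from fit import *
np.set_printoptions(precision=4,suppress=True)
o=get_obs();print(o["eef_pos"],o["tool_rot"],o["ft_force"])
c=camera("top"); V=[]
im=cv2.resize(c["image"],None,fx=4,fy=4,interpolation=cv2.INTER_CUBIC)
g=np.array(cyl(.027,0,0))[::2];G=np.array(cyl(.035,0,0))[::2]
for r,p,z,col in((.027,(.5576,-.3566),.066,(255,0,0)),(.035,(.575,-.1493),.066,(255,0,0)),(.015,(.4206,-.3405),.086,(0,255,0)),(.015,(.4513,-.1688),.111,(0,255,0))):
    uv=np.array([proj(c,(p[0]+r*np.cos(a),p[1]+r*np.sin(a),z)) for a in np.linspace(0,6.28,40)])*4+2
    cv2.polylines(im,[np.int32(uv)],True,col,1)
im=im[650:1300,1090:1990,::-1];cv2.imwrite("pics/bores.png",cv2.resize(im,None,fx=.88,fy=.88,interpolation=cv2.INTER_AREA))
E
```

```text
[ 0.3397 -0.1509  0.1552] [ 0.6355  0.7721  0.0003 -0.0016] [-0.0241 -0.4337 -0.0238]
```

View pics/bores.png

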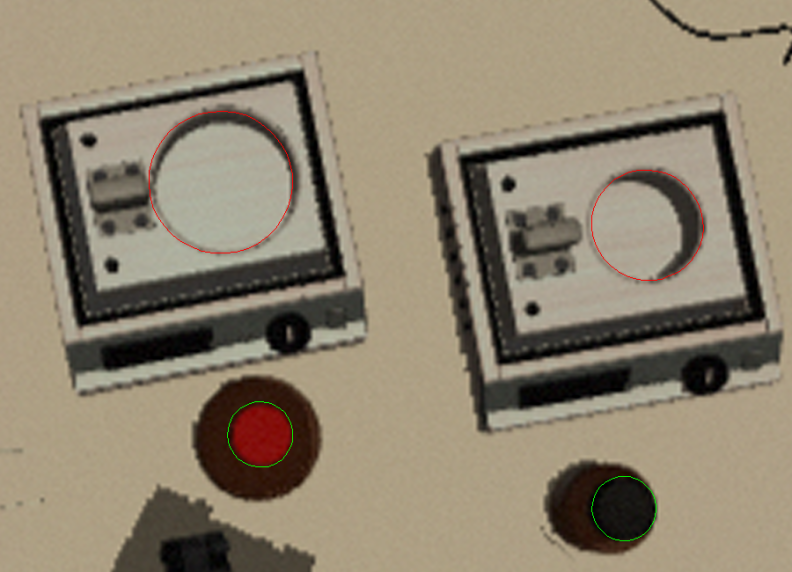

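{"api": "drive_tool", "payload": {
  "increments": [
    [[25,-4,0],[0,0,0],0.7],
    [[30,-5,0],[0,0,0],0.7],
    [[30,-5,0],[0,0,0],0.7],
    [[20,-4,0],[0,0,0],0.7],
    [[7,0,-10],[0,0,0],0.7],
    [[0,0,0],[0,0,0],0.7],
    [[0,0,0],[0,0,0],0.7]
  ]
}}

```text
clock: 21.48
eef_pos: [0.4544, -0.1734, 0.1438]
tool_rot: [0.637, 0.771, -0.001, -0.001]
ft_force: [-0.1, -0.2, -0.4]
grip_width: 0.0597
grasp_force: 0.0
```

{"api": "drive_tool", "payload": {
  "increments": [
    [[-3,4.5,-5],[0,0,0],0.7],
    [[0,0,-20],[0,0,0],0.7],
    [[0,0,-18],[0,0,0],0.7],
    [[0,0,-10],[0,0,0],0.7],
    [[0,0,-4],[0,0,0],0.7],
    [[0,0,0],[0,0,0],0.7],
    [[0,0,0],[0,0,0],0.7]
  ]
}}

```text
clock: 22.07
eef_pos: [0.452, -0.1688, 0.0884]
tool_rot: [0.637, 0.771, -0.0, 0.0]
ft_force: [0.1, -0.2, -0.2]
grip_width: 0.06
grasp_force: 0.0
```

{"api": "drive_tool", "payload": {
  "increments": [
    [[0,0,0],[0,0,0],0],
    [[0,0,0],[0,0,0],0],
    [[0,0,0],[0,0,0],0],
    [[0,0,0],[0,0,0],0],
    [[0,0,0],[0,0,0],0]
  ]
}}

```text
clock: 22.48
eef_pos: [0.4529, -0.1695, 0.0892]
tool_rot: [0.637, 0.771, -0.0, 0.001]
ft_force: [-2.6, -0.4, 6.5]
grip_width: 0.0319
grasp_force: 54.5
```

{"api": "drive_tool", "payload": {
  "increments": [
    [[0,0,0],[0,0,0],0],
    [[0,0,8],[0,0,0],0],
    [[0,0,14],[0,0,0],0],
    [[0,0,20],[0,0,0],0],
    [[0,0,22],[0,0,0],0],
    [[0,0,18],[0,0,0],0],
    [[0,0,8],[0,0,0],0],
    [[0,0,0],[0,0,0],0]
  ]
}}

```text
clock: 23.15
eef_pos: [0.454, -0.1693, 0.1802]
tool_rot: [0.637, 0.771, 0.001, 0.002]
ft_force: [-0.2, -1.3, -0.6]
grip_width: 0.0316
grasp_force: 53.5
```

{"api": "drive_tool", "payload": {
  "increments": [
    [[12,2,0],[0,0,0],0],
    [[22,4,0],[0,0,0],0],
    [[25,4,0],[0,0,0],0],
    [[25,4,0],[0,0,0],0],
    [[22,4,0],[0,0,0],0],
    [[12,2,0],[0,0,0],0],
    [[4,0,0],[0,0,0],0],
    [[0,0,0],[0,0,0],0]
  ]
}}

```text
clock: 23.82
eef_pos: [0.5743, -0.1485, 0.176]
tool_rot: [0.636, 0.771, -0.001, -0.001]
ft_force: [-0.2, -0.7, -1.4]
grip_width: 0.0316
grasp_force: 53.6
```

```bash
python3 - <<'E'
from fit import *
np.set_printoptions(precision=4,suppress=True)
o=get_obs();p=o["eef_pos"];print(p,o["tool_rot"],o["ft_force"],o["grip_width"])
c=camera("scene")
im=cv2.resize(c["image"],None,fx=4,fy=4,interpolation=cv2.INTER_CUBIC)
for r,q,z,col in((.035,(.575,-.1493),.066,(255,0,0)),(.03,p[:2],p[2]-.0892,(0,255,0)),(.03,p[:2],p[2]-.0892+.07,(0,255,0))):
    uv=np.array([proj(c,(q[0]+r*np.cos(a),q[1]+r*np.sin(a),z)) for a in np.linspace(0,6.28,40)])*4+2
    cv2.polylines(im,[np.int32(uv)],True,col,1)
u=np.int32(proj(c,(.575,-.149,.1))*4);cv2.imwrite("pics/hold3.png",im[u[1]-300:u[1]+240,u[0]-250:u[0]+250,::-1])
E
```

```text
[ 0.5743 -0.1485  0.176 ] [ 0.6365  0.7713 -0.0007 -0.0012] [-0.176  -0.6799 -1.368 ] 0.03164645513766584
```

View pics/hold3.png

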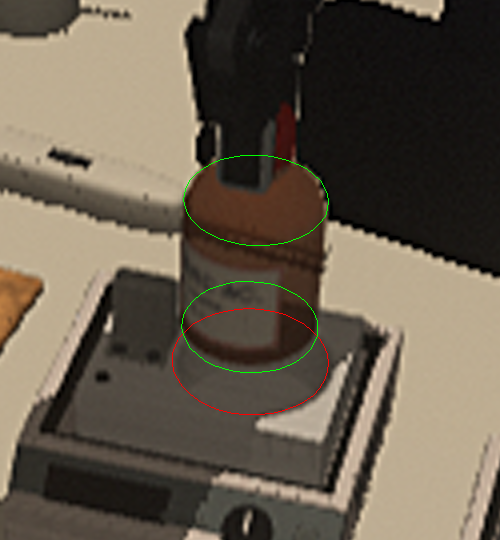

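{"api": "drive_tool", "payload": {
  "increments": [
    [[0.7,-0.8,-8],[0,0,0],0],
    [[0,0,-10],[0,0,0],0],
    [[0,0,-8],[0,0,0],0],
    [[0,0,-8],[0,0,0],0],
    [[0,0,-8],[0,0,0],0],
    [[0,0,-6],[0,0,0],0],
    [[0,0,-4],[0,0,0],0],
    [[0,0,0],[0,0,0],0]
  ]
}}

```text
clock: 24.53
eef_pos: [0.5743, -0.1495, 0.1245]
tool_rot: [0.637, 0.771, -0.001, -0.001]
ft_force: [-0.1, -0.3, -2.3]
grip_width: 0.0314
grasp_force: 53.6
```

{"api": "drive_tool", "payload": {
  "increments": [
    [[0.5,0,-3],[0,0,0],0],
    [[0,0,-2],[0,0,0],0],
    [[0,0,-1],[0,0,0],0],
    [[0,0,-1],[0,0,0],0],
    [[0,0,0],[0,0,0],0],
    [[0,0,0],[0,0,0],0]
  ]
}}

```text
clock: 25.03
eef_pos: [0.5757, -0.1497, 0.119]
tool_rot: [0.637, 0.771, -0.0, 0.0]
ft_force: [-0.8, -0.2, -0.8]
grip_width: 0.0317
grasp_force: 53.6
```

{"api": "drive_tool", "payload": {
  "increments": [
    [[0,0,-1],[0,0,0],0],
    [[0,0,-1],[0,0,0],0],
    [[0,0,0],[0,0,0],0],
    [[0,0,0],[0,0,0],0]
  ]
}}

```text
clock: 25.37
eef_pos: [0.5759, -0.1498, 0.1173]
tool_rot: [0.637, 0.771, 0.0, 0.0]
ft_force: [-1.3, -0.3, 1.5]
grip_width: 0.0313
grasp_force: 54.5
```

{"api": "drive_tool", "payload": {
  "increments": [
    [[0,0,-1],[0,0,0],0],
    [[0,0,0],[0,0,0],0.4],
    [[0,0,0],[0,0,0],0.5],
    [[0,0,0],[0,0,0],0.6],
    [[0,0,0],[0,0,0],0.6],
    [[0,0,8],[0,0,0],0.6],
    [[0,0,20],[0,0,0],0.6],
    [[0,0,30],[0,0,0],0.6]
  ]
}}

```text
clock: 26.03
eef_pos: [0.5734, -0.149, 0.1716]
tool_rot: [0.637, 0.771, -0.002, -0.003]
ft_force: [0.2, -1.0, 0.0]
grip_width: 0.0514
grasp_force: 0.0
```

{"api": "drive_tool", "payload": {
  "increments": [
    [[-15,-15,0],[0,0,0],0.6],
    [[-22,-27,0],[0,0,0],0.6],
    [[-24,-30,0],[0,0,0],0.6],
    [[-24,-30,0],[0,0,0],0.6],
    [[-24,-30,0],[0,0,0],0.6],
    [[-24,-30,-10],[0,0,0],0.6],
    [[-18,-22,-20],[0,0,0],0.6],
    [[0,0,0],[0,0,0],0.6]
  ]
}}

```text
clock: 26.7
eef_pos: [0.4197, -0.3362, 0.1413]
tool_rot: [0.639, 0.769, -0.001, -0.002]
ft_force: [-0.4, 1.0, 0.1]
grip_width: 0.0512
grasp_force: 0.0
```

{"api": "drive_tool", "payload": {
  "increments": [
    [[1,-4,0],[0,0,0],0.6],
    [[0,0,-20],[0,0,0],0.6],
    [[0,0,-25],[0,0,0],0.6],
    [[0,0,-18],[0,0,0],0.6],
    [[0,0,-10],[0,0,0],0.6],
    [[0,0,-5],[0,0,0],0.6],
    [[0,0,0],[0,0,0],0.6],
    [[0,0,0],[0,0,0],0.6]
  ]
}}

```text
clock: 27.37
eef_pos: [0.4267, -0.3378, 0.0668]
tool_rot: [0.636, 0.771, -0.0, 0.001]
ft_force: [-0.3, -0.9, -0.4]
grip_width: 0.0508
grasp_force: 0.0
```

{"api": "drive_tool", "payload": {
  "increments": [
    [[-6,-2.5,-3],[0,0,0],0.6],
    [[0,0,0],[0,0,0],0.6],
    [[0,0,0],[0,0,0],0],
    [[0,0,0],[0,0,0],0],
    [[0,0,0],[0,0,0],0],
    [[0,0,0],[0,0,0],0],
    [[0,0,0],[0,0,0],0]
  ]
}}

```text
clock: 27.95
eef_pos: [0.42, -0.3407, 0.0639]
tool_rot: [0.637, 0.771, -0.0, 0.001]
ft_force: [-1.4, 0.8, 5.3]
grip_width: 0.0282
grasp_force: 56.8
```

{"api": "drive_tool", "payload": {
  "increments": [
    [[0,0,0],[0,0,0],0],
    [[0,0,8],[0,0,0],0],
    [[0,0,14],[0,0,0],0],
    [[0,0,20],[0,0,0],0],
    [[0,0,22],[0,0,0],0],
    [[0,0,18],[0,0,0],0],
    [[0,0,8],[0,0,0],0],
    [[0,0,0],[0,0,0],0]
  ]
}}

```text
clock: 28.62
eef_pos: [0.4208, -0.341, 0.1551]
tool_rot: [0.637, 0.771, -0.0, 0.002]
ft_force: [-0.1, -0.7, -1.2]
grip_width: 0.0285
grasp_force: 56.2
```

{"api": "drive_tool", "payload": {
  "increments": [
    [[12,-1,0],[0,0,0],0],
    [[22,-3,0],[0,0,0],0],
    [[25,-3,0],[0,0,0],0],
    [[25,-3,0],[0,0,0],0],
    [[24,-3,0],[0,0,0],0],
    [[18,-2,0],[0,0,0],0],
    [[10,-1,0],[0,0,0],0],
    [[0,0,0],[0,0,0],0]
  ]
}}

```text
clock: 29.28
eef_pos: [0.5569, -0.3554, 0.1501]
tool_rot: [0.636, 0.772, 0.0, -0.001]
ft_force: [-0.2, 0.2, -1.3]
grip_width: 0.0283
grasp_force: 56.3
```

{"api": "drive_tool", "payload": {
  "increments": [
    [[0,0,0],[0,0,0],0],
    [[0,0,0],[0,0,0],0]
  ]
}}

```text
clock: 29.45
eef_pos: [0.5543, -0.3557, 0.1515]
tool_rot: [0.637, 0.771, -0.0, -0.001]
ft_force: [-0.4, 0.0, -1.6]
grip_width: 0.0281
grasp_force: 56.3
```

```bash
python3 - <<'E'
from fit import *
np.set_printoptions(precision=4,suppress=True)
o=get_obs();p=o["eef_pos"];print(p,o["tool_rot"],o["ft_force"],o["grip_width"])
c=camera("scene")
im=cv2.resize(c["image"],None,fx=4,fy=4,interpolation=cv2.INTER_CUBIC)
for r,q,z,col in((.027,(.5576,-.3566),.066,(255,0,0)),(.022,p[:2],p[2]-.0639,(0,255,0)),(.022,p[:2],p[2]-.0639+.05,(0,255,0)),(.015,(.5755,-.1497),.139,(0,255,255)),(.03,(.5755,-.1497),.1,(0,255,255))):
    uv=np.array([proj(c,(q[0]+r*np.cos(a),q[1]+r*np.sin(a),z)) for a in np.linspace(0,6.28,40)])*4+2
    cv2.polylines(im,[np.int32(uv)],True,col,1)
u=np.int32(proj(c,(.56,-.26,.1))*4);cv2.imwrite("pics/hold4.png",im[u[1]-300:u[1]+280,u[0]-400:u[0]+400,::-1])
E
```

```text
[ 0.5543 -0.3557  0.1515] [ 0.6369  0.771  -0.0003 -0.0014] [-0.3771  0.0323 -1.6336] 0.028119990351120384
```

View pics/hold4.png

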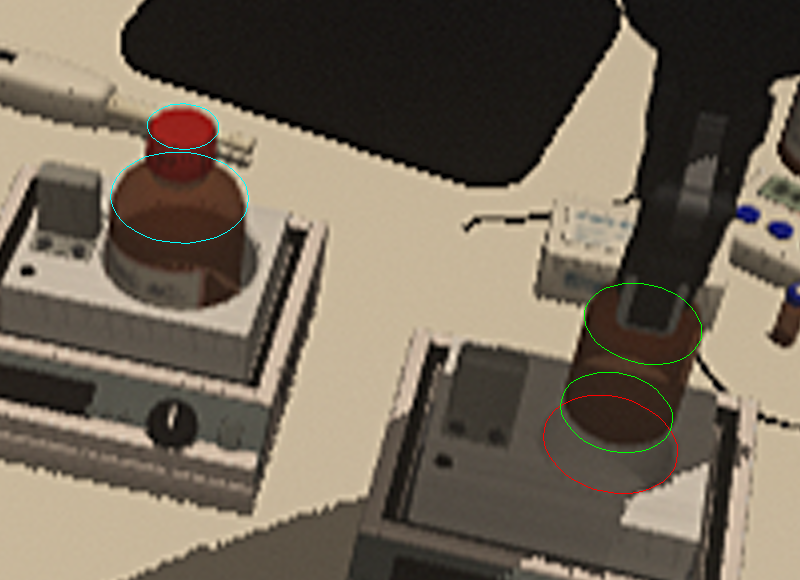

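{"api": "drive_tool", "payload": {
  "increments": [
    [[3,-1,0],[0,0,0],0],
    [[0,0,-10],[0,0,0],0],
    [[0,0,-10],[0,0,0],0],
    [[0,0,-8],[0,0,0],0],
    [[0,0,-8],[0,0,0],0],
    [[0,0,-8],[0,0,0],0],
    [[0,0,-6],[0,0,0],0],
    [[0,0,0],[0,0,0],0]
  ]
}}

```text
clock: 30.17
eef_pos: [0.5575, -0.3564, 0.1005]
tool_rot: [0.637, 0.771, -0.0, -0.002]
ft_force: [-0.6, 0.3, -1.8]
grip_width: 0.0286
grasp_force: 56.3
```

{"api": "drive_tool", "payload": {
  "increments": [
    [[0,0,-3],[0,0,0],0],
    [[0,0,-2],[0,0,0],0],
    [[0,0,-2],[0,0,0],0],
    [[0,0,-1],[0,0,0],0],
    [[0,0,0],[0,0,0],0],
    [[0,0,0],[0,0,0],0]
  ]
}}

```text
clock: 30.67
eef_pos: [0.5587, -0.3572, 0.0951]
tool_rot: [0.637, 0.771, -0.0, 0.0]
ft_force: [-0.1, -0.2, -1.1]
grip_width: 0.0284
grasp_force: 56.3
```

{"api": "drive_tool", "payload": {
  "increments": [
    [[-0.5,0.5,-1],[0,0,0],0],
    [[0,0,-1],[0,0,0],0],
    [[0,0,-1],[0,0,0],0],
    [[0,0,0],[0,0,0],0],
    [[0,0,0],[0,0,0],0]
  ]
}}

```text
clock: 31.08
eef_pos: [0.5582, -0.3567, 0.0921]
tool_rot: [0.637, 0.771, -0.0, 0.0]
ft_force: [-0.0, -0.2, 0.6]
grip_width: 0.0282
grasp_force: 56.6
```

{"api": "drive_tool", "payload": {
  "increments": [
    [[0,0,-1],[0,0,0],0],
    [[0,0,0],[0,0,0],0],
    [[0,0,0],[0,0,0],0.4],
    [[0,0,0],[0,0,0],0.5],
    [[0,0,0],[0,0,0],0.6],
    [[0,0,0],[0,0,0],0.6],
    [[0,0,8],[0,0,0],0.6],
    [[0,0,20],[0,0,0],0.6]
  ]
}}

```text
clock: 31.75
eef_pos: [0.5561, -0.3554, 0.1158]
tool_rot: [0.637, 0.771, -0.001, -0.003]
ft_force: [0.6, 1.3, -0.0]
grip_width: 0.051
grasp_force: 0.0
```

{"api": "drive_tool", "payload": {
  "increments": [
    [[0,0,30],[0,0,0],0.6],
    [[0,0,20],[0,0,0],0.6],
    [[-30,0,0],[0,0,0],0.6],
    [[-35,10,0],[0,0,0],0.6],
    [[-35,15,0],[0,0,0],0.6],
    [[-35,15,0],[0,0,0],0.6],
    [[-35,15,0],[0,0,0],0.6],
    [[-30,10,0],[0,0,0],0.6]
  ]
}}

```text
clock: 32.42
eef_pos: [0.3558, -0.2902, 0.1693]
tool_rot: [0.637, 0.771, -0.0, -0.0]
ft_force: [-0.6, 0.1, -0.3]
grip_width: 0.0515
grasp_force: 0.0
```

```bash
python3 - <<'E'
from fit import *
V=[]
for n in("top","scene"):
    c=camera(n)
    im=cv2.resize(c["image"],None,fx=3,fy=3,interpolation=cv2.INTER_CUBIC)
    for r,q,z in((.015,(.5755,-.1497),.139),(.015,(.558,-.3566),.114)):
        uv=np.array([proj(c,(q[0]+r*np.cos(a),q[1]+r*np.sin(a),z)) for a in np.linspace(0,6.28,40)])*3+1
        cv2.polylines(im,[np.int32(uv)],True,(0,255,255),1)
    u=np.int32(proj(c,(.55,-.25,.07))*3);V.append(cv2.resize(im[u[1]-220:u[1]+250,u[0]-330:u[0]+330,::-1],(400,285),interpolation=cv2.INTER_AREA) if 0 else im[u[1]-150:u[1]+150,u[0]-350:u[0]+350,::-1])
cv2.imwrite("pics/final.png",np.vstack(V)); print(get_obs()["eef_pos"])
E
```

```text
[ 0.35303613 -0.28895126  0.16887542]
```

View pics/final.png

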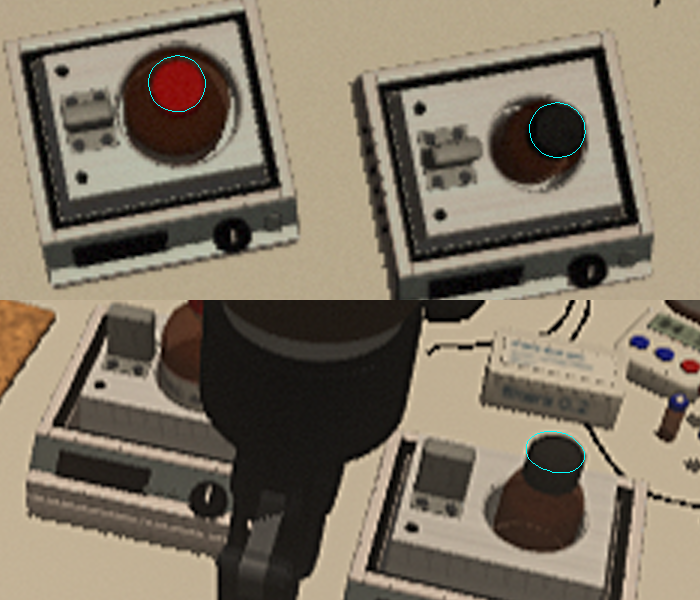

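Both blocks are seated, and both bottles stand upright with their caps at the predicted positions.

```bash
python3 -c "
from workcell import job_done
print(job_done())"
```

```text
the job is handed in; nothing more can be done
None
```

The job is handed in at about 32 s: the blocks are swapped (the narrow one parked on the cork mat) and seated, and each bottle stands upright in its own bore; the final pictures and contact heights agree, but no verdict came back.

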